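# Lid the slide tray, slip the spacer in and hold the tray against the cold wall

### The arm

A 6-joint arm with a two-finger parallel gripper is mounted at the origin on the work surface. World frame = base frame: x ahead of the robot, y to its left, z up, the work surface at z = 0. Lengths are in mm, angles in degrees, forces in N, time in s.
With the tool pointing down it reaches from about 375 to 975 mm from the base axis. Payload 3.8 kg.
Tool frame: the origin (TCP) lies midway between the tips of the shut fingers; the grasp point (between the pads) lies 19 mm behind it; z points along the fingers, y is the line along which they close (so a half turn about z gives the same grasp; the last joint's range is limited). The gripper opens to 88 mm and grips with 3 to 60 N. Pads are 18 mm wide; open, the fingers measure 123 mm over their backs; the gripper's body (75 mm by 187 mm) begins 45 mm behind the grasp point.
Start: joints at [72.485, 15.12, 91.902, -0, 72.978, -2.114], TCP at [179.261, 650.756, 238.706] pointing down, gripper open.
Joint ranges: [-150.88, 150.88], [-54.13, 125.18], [17.81, 147.31], [-75.09, 255.09], [0, 152.58], [-146.25, 146.25]. Speed limits (degrees/s): [147.25, 147.25, 180, 180, 180, 180].

### API

Orientations are given as a 3x3 rotation matrix whose columns are the frame's x, y, z axes.
In Python, from bench import arm gives the robot as it stands.
- The arm moves only by the tool move_arm, never from a script. Its argument "commands" is text: rows parted by semicolons, each of 7 numbers parted by spaces: the shift along the world's x, y, z in m, then the turn, a rotation vector about the world's x, y, z in degrees, then the finger opening in m, from 0 to 0.0881. A call has 1 to 12 rows; each row is the pose to reach, as a shift and turn from the pose commanded when the call began; what a row does not reach only later rows make up. A row lasts 1/10 s, in which the tool goes at most 50 mm and 8.59 degrees, less where a joint would pass 70% of its speed; a pose out of reach is approached as far as the arm can. A call with a gripper value outside its range is refused whole. The fingers move at their own pace and stop on an object; "grip_force" is the grip in N (left out, the last holds). Time passes only in rows, so rows that repeat a pose let the fingers close. It gives the time, the measured TCP pose, the force, the opening and the grip force at its end, in the units of the state.
- arm.get_obs(): the state, without advancing time (a new reading comes with each control period).
- arm.snapshot(name): name is "scene" or "top" or "wrist"; returns (picture, depth): 420x560x3 uint8, red, green, blue; 420x560 float32, mm along the optical axis (not along the pixel's ray), 0 where there is no reading.
- arm.camera_params(name): a dict with "fx", "fy", "cx", "cy" (pixels), "pose" (4x4, takes a point from camera to world coordinates). Camera axes: x right, y down, z forward; pixel columns grow to the right and rows downward; lengths in mm; the calibration is good to about 2 mm. A picture is of the moment at which its call begins: read the wrist's pose just before it. camera_params takes no time and is no camera call; for the wrist camera it gives the pose at the moment of the call.
- arm.job_done(): hands the job in; it is judged then, once.
The state is a dict: "time": time; "qpos": joint angles; "dq": joint speeds; "joint_torque": joint torques, N m; "eef_pos": TCP position; "ee_rot": TCP orientation; "contact_force": force on the tool from outside, world axes, zero at the start; "ft_torque": the same for the moment, N m; "gripper_width": finger opening in mm; "grip_force": force on a finger pad.
Only numpy, scipy, OpenCV 4.12 (cv2) and the standard library are available. Lean on these libraries where they do the work, as an engineer would, in place of code of your own. Each camera call takes 0.05 s, during which the arm holds its last target. There are 200 camera calls.

### The job

Of the two chill stands, find the one where the gap between the slide tray and the low fence is wide enough for the white spacer. Lay the loose lid on the tray in that stand so that it sits seated and level, and let go of it; then take the spacer and slide it upright down to the stand's floor in that gap, about the middle of its length and along the fence, and with it push the tray flush against the cold wall. Finish still gripping the spacer and pressing the tray firmly to the wall through it; leave the other tray and everything else on the bench alone.

Things in the scene. Friction and masses are not known exactly. Their poses are not given: they have to be found in the camera images.
- stand_a: Fixed chill stand; the two look alike but differ in inner length. Origin near its middle at bench level; x along the slot, y from fence to cold wall, z up. Base 108 mm in x, y = -68 to 82 mm, floor at z = 6 mm. Fence 14 mm thick, top z = 26 mm, face at fence_a; cold wall face at y = 50 mm, top z = 32 mm. Side lips, inner faces x = -50 and 50 mm, top z = 14 mm. A tray stands loose between fence and wall.
- cold_a: Cold wall of stand_a, fixed to it: origin at the bottom middle of the face that looks to the tray (the face is the plane y = 0, 100 mm in x, 26 mm high); same axes as the stand; y points into the wall.
- fence_a (a point): Middle of the foot of the fence's face that looks to the tray, in stand_a, at floor level; axes as the stand. The gap for the spacer lies between this face and the tray's near face (tray origin minus 38 mm in y).
- tray_a: Open stainless slide tray standing loose on the floor of stand_a: 96 mm in x, 76 mm in y, 22 mm high, walls 6 mm thick (inside 84 by 64 mm), inner floor 6 mm up. Origin at the centre of its underside, axes roughly along the stand's; y points to the cold wall, from which it stands a few mm off. About 0.2 kg.
- stand_b: Fixed chill stand; the two look alike but differ in inner length. Origin near its middle at bench level; x along the slot, y from fence to cold wall, z up. Base 108 mm in x, y = -68 to 82 mm, floor at z = 6 mm. Fence 14 mm thick, top z = 26 mm, face at fence_b; cold wall face at y = 50 mm, top z = 32 mm. Side lips, inner faces x = -50 and 50 mm, top z = 14 mm. A tray stands loose between fence and wall.
- cold_b: Cold wall of stand_b, fixed to it: origin at the bottom middle of the face that looks to the tray (the face is the plane y = 0, 100 mm in x, 26 mm high); same axes as the stand; y points into the wall.
- fence_b (a point): Middle of the foot of the fence's face that looks to the tray, in stand_b, at floor level; axes as the stand. The gap for the spacer lies between this face and the tray's near face (tray origin minus 38 mm in y).
- tray_b: Open stainless slide tray standing loose on the floor of stand_b: 96 mm in x, 76 mm in y, 22 mm high, walls 6 mm thick (inside 84 by 64 mm), inner floor 6 mm up. Origin at the centre of its underside, axes roughly along the stand's; y points to the cold wall, from which it stands a few mm off. About 0.2 kg.
- face_a (a point): Point on tray_a at the foot of its outer face towards the cold wall: 38 mm from the tray's origin along its y. Flush means it touches the cold wall's face.
- face_b (a point): The same point on tray_b.
- lid: Loose steel lid, fits either tray, either way round. Origin: centre of underside; x along its long side. A step 79 by 59 mm (lowest 3 mm: 75 by 55) goes 6 mm into the tray; plate 93 by 73 mm (z = 6 to 10 mm) rests on the rim: seated, its origin is 16 mm above the tray's. Black handle bar in the middle: 44 mm in x, 12 mm in y, z = 10 to 40 mm. 0.12 kg.
- spacer: Loose white plastic spacer, a plain slab standing upright on its narrow edge on the bench: 64 mm long in x, 14 mm thick in y, 70 mm high in z. Origin at the centre of its underside. About 0.08 kg. Topples if knocked. It fits the gap of one stand only; there its top 44 mm rise above the seated lid's plate.
- tube_rack: White rack of ten capped tubes, 140 by 50 by 81 mm; a bystander, origin at the centre of its underside.
- dropper: Amber dropper bottle, 32 mm across, 72 mm high; a bystander, origin at the centre of its underside.
- jar: Small jar with a white cap, 44 mm across, 45 mm high; a bystander, origin at the centre of its underside.
- dish: Shallow glass dish, 84 mm across, 14 mm high; a bystander, origin at the centre of its underside.
- marker: Blue marker pen lying, 110 mm long; a bystander, origin at the centre of its underside.
- carton: Paper carton of slides, 80 by 60 by 50 mm; a bystander, origin at the centre of its underside.
- timer: White bench timer, 65 by 75 by 18 mm; a bystander, origin at the centre of its underside.
Things that resemble listed ones, but are neither listed nor needed, are in the scene too. Leave any green, orange or purple look-alike of the stand_a alone.

How it is judged (in metres and radians):
On the way, in this order (a step that is already met when the one before it is completed fails the run):
1. the lid sits seated and level on the tray in the stand with the wide gap, let go (x of lid in the frame of tray_a between -0.004 and 0.004 m and y of lid in the frame of tray_a between -0.004 and 0.004 m and z of lid in the frame of tray_a between 0.014 and 0.018 m and angle between lid's own z axis and vertical below 0.05 rad and angle between the x axis of lid and the x axis of tray_a, either way round below 0.12 rad and contact force between the fingers and lid below 0.3 N), for 0.2 s.
2. the spacer stands upright on that stand's floor in the gap between fence and tray (x of spacer in the frame of stand_a between -0.02 and 0.02 m and y of spacer in the frame of stand_a between -0.054 and -0.024 m and z of spacer in the frame of stand_a between 0.003 and 0.012 m and angle between spacer's own z axis and vertical below 0.17 rad and angle between the x axis of spacer and the x axis of stand_a, either way round below 0.15 rad), for 0.1 s.
At the end, for the whole second after the job is handed in: Lid seated on tray_a (4 mm, level to 0.05 rad); spacer gripped in stand_a's gap, foot within 6 mm of floor and 20 mm of middle, upright to 0.17 rad, along fence to 0.15; tray within 1.5 mm of cold wall, square to 0.03 rad, pressed over 2 N via the spacer, fingers off tray and lid (all of step 2 and x of lid in the frame of tray_a between -0.004 and 0.004 m and y of lid in the frame of tray_a between -0.004 and 0.004 m and z of lid in the frame of tray_a between 0.014 and 0.018 m and angle between lid's own z axis and vertical below 0.05 rad and angle between the x axis of lid and the x axis of tray_a, either way round below 0.12 rad and y of face_a in the frame of cold_a above -0.0015 m and angle between the x axis of tray_a and the x axis of stand_a, either way round below 0.03 rad and contact force between tray_a and cold_a above 2 N and contact force between spacer and tray_a above 2 N and contact force between the fingers and spacer above 2 N and contact force between the fingers and tray_a below 0.5 N and contact force between the fingers and lid below 0.5 N and linear speed of each of tray_a, spacer below 0.02 m/s); the arm keeps its last pose, push and grip.
It fails at once if the tray in the other stand is shifted by more than 8 mm (distance of tray_b from where it was at the start of the episode above 0.008 m).
It fails at once if the spacer is forced against the other tray (contact force between spacer and tray_b above 3 N).
It fails at once if a bystander is shifted by more than 30 mm (distance of any of tube_rack, dropper, jar, dish, marker, carton, timer from where it was at the start of the episode above 0.03 m).
It also fails if it takes over 61 s, if anything falls off the work surface, if the arm or the gripper's body presses on something with over 40 N, if the wrist force passes 120 N, or if a joint passes its speed limit or range.

## Working session

There is one attempt and no reset: what is moved stays moved. The work goes in short steps, Python scripts to look and compute and a tool call to move; the robot and the scene stay as the last step left them, time stands still between calls to the robot, and variables do not carry over. Pictures are saved under pics/ and viewed, at most 12 in all, crops included, and the job is handed in when it is done.

Besides the shell and the picture viewer there is one more tool, called after "Call:" as name(argument=value, ...) on one line, values as JSON. move_arm: Moves the arm, as the interface text tells. Its arguments: {"type":"object","properties":{"commands":{"type":"string"},"grip_force":{"type":"number"}},"required":["commands"]}

```bash
ls; mkdir -p pics
python3 - <<'E'
from bench import arm
import cv2,numpy as np
for n in("scene","top"):
    p,d=arm.snapshot(n); np.savez(f"{n}0.npz",p=p,d=d,**{k:v for k,v in arm.camera_params(n).items()})
    cv2.imwrite(f"pics/{n}0.png",p[:,:,::-1]); c=arm.camera_params(n); print(n,c["fx"],c["cx"],c["cy"],np.round(c["pose"],3).tolist())
o=arm.get_obs(); print(o)
E
```

```text
pics
scene 484.22406875660107 277.61408755139286 205.41592355140907 [[-0.021, 0.682, -0.731, 1490.662], [1.0, 0.006, -0.023, -8.887], [-0.012, -0.731, -0.682, 908.953], [0.0, 0.0, 0.0, 1.0]]
top 398.9237226923339 282.5412992983872 210.37707636658337 [[0.017, -0.998, 0.065, 514.831], [-1.0, -0.018, -0.013, -56.183], [0.014, -0.065, -0.998, 1151.959], [0.0, 0.0, 0.0, 1.0]]
{'time': 0.1, 'qpos': array([ 7.24843523e+01,  1.51646729e+01,  9.19731735e+01, -1.74896776e-03,
        7.29794316e+01, -2.11305167e+00]), 'dq': array([-0.048271  , -0.07463448, -0.1924438 , -0.05892221,  0.07259242,
       -0.00035567]), 'joint_torque': array([ 6.89713524e-04, -5.03618288e+01, -3.58071828e+01,  7.32782995e-02,
        2.31597188e-02, -7.93830827e-05]), 'eef_pos': array([179.08122965, 650.1332219 , 237.51693303]), 'ee_rot': array([[-9.64085739e-01,  2.65590555e-01, -5.88208370e-04],
       [ 2.65591202e-01,  9.64083746e-01, -1.96076535e-03],
       [ 4.63213720e-05, -2.04656888e-03, -9.99997905e-01]]), 'contact_force': array([-0.1782786 , -0.8103072 , -0.43087134]), 'ft_torque': array([-0.01286028,  0.0350401 ,  0.01916618]), 'grip_force': 0.0, 'gripper_width': 88.29941481688533}
```

View pics/scene0.png

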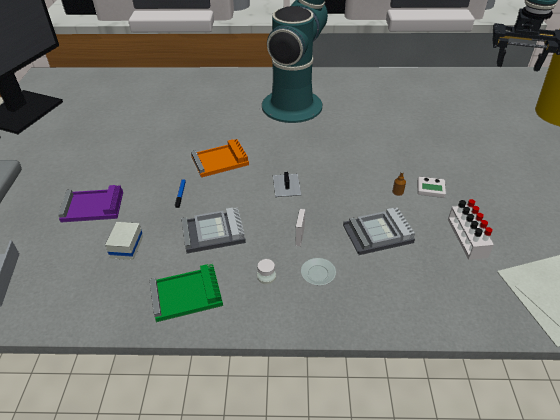

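View pics/top0.png

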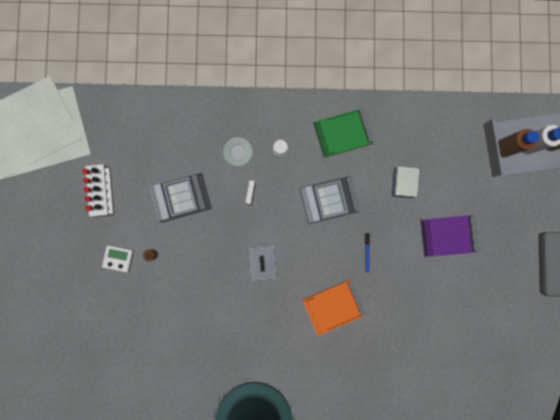

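The scene picture shows two grey stands at (213,230) and (379,230), the lid at (287,184) and the white spacer at (300,225). The green, orange and purple stands are look-alikes. Top-view pixels: stands (329,200) and (181,197), lid (262,263), spacer (250,192). Other white items that could be mistaken for the spacer are the timer (117,259), the jar cap (280,148), the carton (407,182) and the rack (98,190). I'll check my choice in a crop.

```bash
cat > h.py <<'E'
import numpy as np,cv2
class C:
    def __init__(s,p,d,c): s.p,s.d=p,d; s.fx,s.fy,s.cx,s.cy,s.T=float(c["fx"]),float(c["fy"]),float(c["cx"]),float(c["cy"]),np.array(c["pose"])
    def ray(s,uv):
        uv=np.atleast_2d(uv).astype(float); r=np.c_[(uv[:,0]-s.cx)/s.fx,(uv[:,1]-s.cy)/s.fy,np.ones(len(uv))]
        return s.T[:3,3],r@s.T[:3,:3].T
    def plane(s,uv,z):
        o,r=s.ray(uv); return o+r*((z-o[2])/r[:,2])[:,None]
    def cloud(s):
        v,u=np.mgrid[:s.d.shape[0],:s.d.shape[1]]; o,r=s.ray(np.c_[u.ravel(),v.ravel()])
        return (o+r*s.d.reshape(-1,1)).reshape(*s.d.shape,3)
    def proj(s,P):
        q=(np.atleast_2d(P)-s.T[:3,3])@s.T[:3,:3]; return np.c_[q[:,0]/q[:,2]*s.fx+s.cx,q[:,1]/q[:,2]*s.fy+s.cy]
def load(n): z=np.load(n+".npz"); return C(z["p"],z["d"],z)
def snap(n,save):
    from bench import arm
    c=arm.camera_params(n); p,d=arm.snapshot(n); np.savez(save+".npz",p=p,d=d,**c); return C(p,d,c)
E
python3 - <<'E'
from h import *
t=load("top0"); s=load("scene0")
def crop(c,u,v,w=35,k=5.5): 
    a=c.p[v-26:v+26,u-w:u+w,::-1]; return cv2.resize(a,(398,290),interpolation=cv2.INTER_CUBIC)
im=np.vstack([np.hstack([crop(t,181,197),crop(t,329,200)]),np.hstack([crop(t,256,210,35),crop(s,300,220)])])
cv2.imwrite("pics/crop.png",im)
for n,uv in dict(sL=(181,197),sR=(329,200),lid=(262,263),sp=(250,192)).items():
    print(n,t.plane(uv,20).round())
P=t.cloud(); print(P[197,140:215:3].round().tolist())
E
```

```text
sL [[622. 218.  20.]]
sR [[ 621. -203.   20.]]
lid [[439. -16.  20.]]
sp [[639.  22.  20.]]
[[621.0, 339.0, 5.0], [621.0, 332.0, 0.0], [622.0, 324.0, -2.0], [621.0, 314.0, 3.0], [619.0, 298.0, 26.0], [619.0, 289.0, 29.0], [619.0, 280.0, 31.0], [619.0, 271.0, 33.0], [620.0, 265.0, 23.0], [620.0, 256.0, 26.0], [622.0, 251.0, 14.0], [622.0, 242.0, 14.0], [622.0, 234.0, 13.0], [622.0, 226.0, 10.0], [622.0, 216.0, 14.0], [622.0, 208.0, 12.0], [622.0, 199.0, 14.0], [623.0, 191.0, 12.0], [622.0, 181.0, 22.0], [622.0, 172.0, 24.0], [622.0, 163.0, 27.0], [624.0, 158.0, 8.0], [624.0, 149.0, 9.0], [625.0, 142.0, 2.0], [625.0, 134.0, -2.0]]
```

View pics/crop.png

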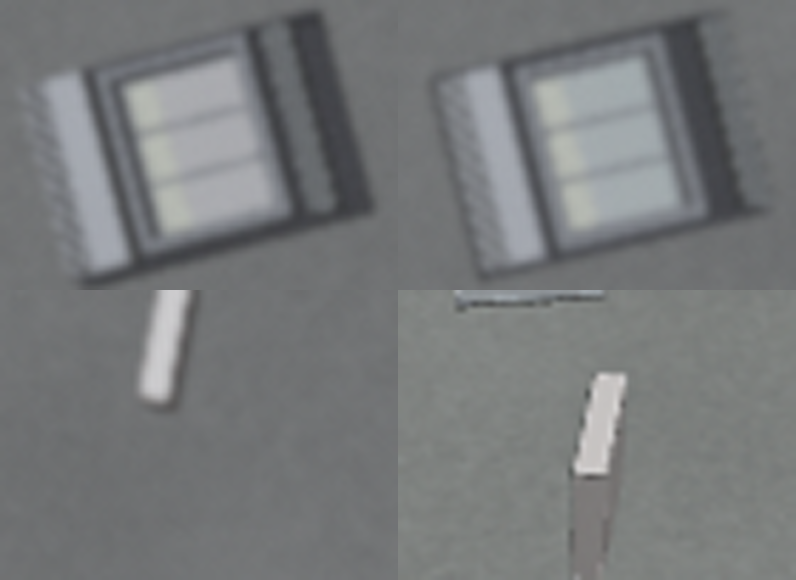

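Both stands have the wall (light block with fins) on the +y side. The left one has only a narrow gap before its dark fence. The right one, top (329,200), has a wide dark gap between tray and fence, so it's stand_a. The spacer choice is confirmed: it's the upright white slab, seen at about (155,350) in the lower left crop. I'll go to the lid first.

Call:
move_arm(commands="0.02 -0.05 0.01 0 0 0 0.06;0.04 -0.1 0.02 0 0 0 0.06;0.06 -0.15 0.03 0 0 0 0.06;0.08 -0.2 0.04 0 0 0 0.06;0.1 -0.25 0.05 0 0 0 0.06;0.12 -0.3 0.05 0 0 0 0.06;0.14 -0.35 0.05 0 0 0 0.06;0.16 -0.4 0.05 0 0 0 0.06;0.18 -0.45 0.05 0 0 0 0.06;0.2 -0.5 0.05 0 0 0 0.06;0.22 -0.55 0.05 0 0 0 0.06;0.24 -0.6 0.05 0 0 0 0.06")

```text
time: 1.3
eef_pos: [400.5, 95.7, 288.6]
ee_rot: [[-0.964, 0.265, 0.0], [0.265, 0.964, 0.0], [-0.0, 0.0, -1.0]]
contact_force: [1.0, 0.4, 0.1]
gripper_width: 59.7
grip_force: 0.0
```

Run:
```python
from h import *
from bench import arm
c=snap("wrist","w1"); o=arm.get_obs(); R=o["ee_rot"]
print(o["time"],o["eef_pos"].round(1)); print("cam in tool",(R.T@(c.T[:3,3]-o["eef_pos"])).round(1),(R.T@c.T[:3,:3]).round(3).tolist(),c.fx)
print(c.plane((280,210),0).round())
t=load("top0")
# lid handle / spacer in top by colour
g=t.p.astype(int)
def box(m,z,name):
    k,lab,st,ce=cv2.connectedComponentsWithStats(m.astype(np.uint8)); i=1+st[1:,4].argmax(); v,u=np.where(lab==i); W=t.plane(np.c_[u,v],z)[:,:2].astype(np.float32); print(name,st[i],cv2.minAreaRect(W))
m=np.zeros(g.shape[:2],bool); m[243:283,245:280]=(g[243:283,245:280].max(2)<50); box(m,40,"handle")
m=np.zeros(g.shape[:2],bool); m[175:210,240:262]=(g[175:210,240:262].min(2)>150); box(m,70,"spacer")
cv2.imwrite("pics/w1.png",c.p[:,:,::-1])
```

```text
1.35 [403.   88.6 288.6]
cam in tool [  84.3    5.1 -146.2] [[0.007, -0.953, -0.304], [1.0, 0.004, 0.008], [-0.007, -0.304, 0.953]] 354.04888185753634
[[452.  83.   0.]]
handle [261 257   3  13  24] ((440.3900146484375, -16.068927764892578), (33.434356689453125, 4.579343795776367), 7.549615859985352)
spacer [246 180   8  24 118] ((635.6599731445312, 20.60405731201172), (13.70367431640625, 63.85292053222656), 80.71330261230469)
```

Call:
move_arm(commands="0.003 -0.045 0 0 0 0 0.06;0.006 -0.09 0 0 0 0 0.06;0.01 -0.13 0 0 0 0 0.06;0.01 -0.13 0 0 0 0 0.06;0.01 -0.13 0 0 0 0 0.06")

```text
time: 1.85
eef_pos: [410.2, -32.8, 288.3]
ee_rot: [[-0.963, 0.268, -0.001], [0.268, 0.963, 0.001], [0.001, 0.0, -1.0]]
contact_force: [0.3, 0.5, -0.2]
gripper_width: 60.2
grip_force: 0.0
```

Run:
```python
from h import *
from bench import arm
c=snap("wrist","w2"); o=arm.get_obs(); print(o["time"],o["eef_pos"].round(1))
cv2.imwrite("pics/w2.png",cv2.resize(c.p[:,:,::-1],(800,600)))
```

```text
1.9 [410.2 -32.  288.3]
```

View pics/w2.png

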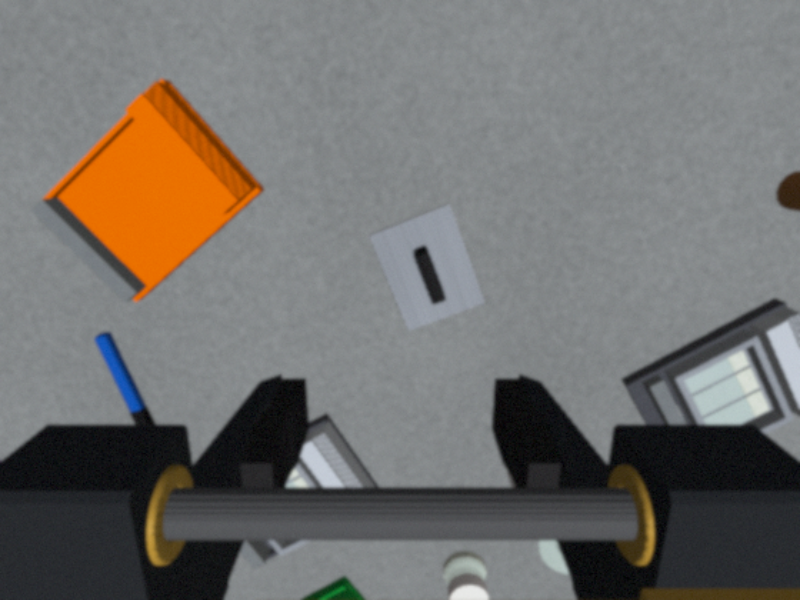

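The wrist view shows the lid at (428,272) of 800 px with its black handle, stand_a partly hidden behind the fingers at (310,490), and the orange decoy at top left. Next I measure the lid pose.

Run:
```python
from h import *
c=load("w2"); g=c.p.astype(int); u0,u1,v0,v1=250,350,130,240
sub=g[v0:v1,u0:u1]
m=(sub.max(2)<70).astype(np.uint8)
k,lab,st,ce=cv2.connectedComponentsWithStats(m); i=1+st[1:,4].argmax(); print(st[i])
v,u=np.where(lab==i); 
# bar incl side faces: print rect at z=40 and 25
for z in(40,25): print(z,cv2.minAreaRect(c.plane(np.c_[u+u0,v+v0],z)[:,:2].astype(np.float32)))
lab_=cv2.cvtColor(c.p,cv2.COLOR_RGB2HSV)[v0:v1,u0:u1]; print(sub[55,70],sub[10,10],sub[60,80])
d=(sub[:,:,2]-sub[:,:,0]); print(np.percentile(d,[5,50,95]))
m=((d>8)|(sub.max(2)<70)).astype(np.uint8); m=cv2.morphologyEx(cv2.medianBlur(m,5),cv2.MORPH_CLOSE,np.ones((5,5)))
k,lab,st,ce=cv2.connectedComponentsWithStats(m); i=1+st[1:,4].argmax(); v,u=np.where(lab==i)
print("plate",st[i],cv2.minAreaRect(c.plane(np.c_[u+u0,v+v0],10)[:,:2].astype(np.float32)))
P=c.cloud(); print(P[185:215:4,300].round())
```

```text
[ 40  43  21  39 345]
40 ((434.9461364746094, -14.70365047454834), (46.34151840209961, 10.141069412231445), 6.350531578063965)
25 ((438.8266906738281, -14.845602035522461), (48.1046257019043, 10.526900291442871), 6.350526332855225)
[152 160 167] [133 137 138] [147 152 161]
[ 3.  6. 17.]
plate [   9   13   80   88 4398] ((438.0616455078125, -14.642986297607422), (93.55805206298828, 73.8561782836914), 5.975677490234375)
[[427. -13.  41.]
 [431. -14.  40.]
 [436. -15.  40.]
 [441. -16.  40.]
 [445. -17.  40.]
 [450. -19.  40.]
 [464. -21.   9.]
 [469. -22.  10.]]
```

Call:
move_arm(commands="0.009 0.006 -0.03 0 0 8 0.05;0.019 0.012 -0.07 0 0 16 0.05;0.028 0.0175 -0.11 0 0 21.5 0.05;0.028 0.0175 -0.15 0 0 21.5 0.05;0.028 0.0175 -0.17 0 0 21.5 0.05;0.028 0.0175 -0.17 0 0 21.5 0.05")

```text
time: 2.5
eef_pos: [435.0, -12.7, 115.0]
ee_rot: [[-0.994, -0.109, -0.008], [-0.109, 0.994, 0.001], [0.008, 0.002, -1.0]]
contact_force: [0.2, 0.3, 0.5]
gripper_width: 49.9
grip_force: 0.0
```

Run:
```python
from h import *
from bench import arm
c=snap("wrist","w3"); o=arm.get_obs(); print(o["time"],o["eef_pos"].round(1),np.degrees(np.arctan2(o["ee_rot"][1,1],o["ee_rot"][0,1])))
g=c.p.astype(int)
q=c.proj([[438,-14.6,25]])[0].astype(int); print(q)
u0,u1,v0,v1=max(q[0]-120,0),q[0]+120,max(q[1]-120,0),min(q[1]+120,420); sub=g[v0:v1,u0:u1]
m=((sub[:,:,2]-sub[:,:,0]>9)).astype(np.uint8); m=cv2.morphologyEx(cv2.medianBlur(m,5),cv2.MORPH_OPEN,np.ones((5,5)))
k,lab,st,ce=cv2.connectedComponentsWithStats(m); i=1+st[1:,4].argmax(); v,u=np.where(lab==i); print(st[i],cv2.minAreaRect(c.plane(np.c_[u+u0,v+v0],10)[:,:2].astype(np.float32)))
cv2.imwrite("pics/w3.png",c.p[:,:,::-1])
```

```text
2.55 [436.9 -13.1 117.3] 96.24899903839753
[275 225]
[   70    52   101   118 10233] ((437.94970703125, -14.796306610107422), (91.82942199707031, 72.45752716064453), 6.082249641418457)
```

View pics/w3.png

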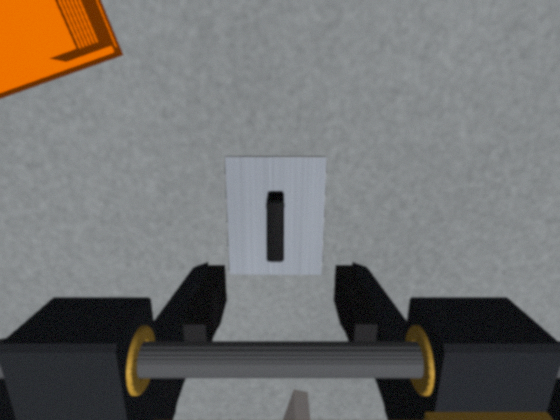

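The lid is centred between the fingers, plate at (275,215) px. I'll descend and grip.

Call:
move_arm(commands="0 0 -0.04 0 0 0 0.05;0 0 -0.075 0 0 0 0.05;0 0 -0.095 0 0 0 0.05;0 0 -0.102 0 0 0 0.05;0 0 -0.102 0 0 0 0.05;0 0 -0.102 0 0 0 0.0;0 0 -0.102 0 0 0 0.0;0 0 -0.102 0 0 0 0.0;0 0 -0.102 0 0 0 0.0;0 0 -0.102 0 0 0 0.0", grip_force=25)

```text
time: 3.55
eef_pos: [438.8, -15.0, 17.1]
ee_rot: [[-0.994, -0.106, 0.001], [-0.106, 0.994, -0.0], [-0.001, -0.0, -1.0]]
contact_force: [-0.4, -1.7, 0.9]
gripper_width: 12.4
grip_force: 0.4
```

Call:
move_arm(commands="0 0 0 0 0 0 0;0 0 0.02 0 0 0 0;0 0 0.07 0 0 0 0;0.03 -0.02 0.12 0 0 0 0;0.07 -0.045 0.16 0 0 0 0;0.11 -0.07 0.2 0 0 0 0;0.15 -0.095 0.2 0 0 2 0;0.19 -0.12 0.2 0 0 5 0;0.23 -0.145 0.2 0 0 5 0;0.265 -0.17 0.2 0 0 5 0;0.293 -0.188 0.2 0 0 5 0;0.293 -0.188 0.2 0 0 5 0")

```text
time: 4.75
eef_pos: [734.3, -206.3, 212.1]
ee_rot: [[-0.982, -0.19, -0.002], [-0.19, 0.982, -0.0], [0.002, 0.0, -1.0]]
contact_force: [0.2, 0.6, -1.9]
gripper_width: 11.8
grip_force: 25.0
```

Call:
move_arm(commands="0 0 0 0 0 0 0;0 0 0 0 0 0 0")

```text
time: 4.95
eef_pos: [730.4, -202.1, 215.8]
ee_rot: [[-0.981, -0.193, -0.002], [-0.193, 0.981, 0.001], [0.002, 0.001, -1.0]]
contact_force: [0.3, -0.5, -1.8]
gripper_width: 11.7
grip_force: 25.0
```

Run:
```python
from h import *
from bench import arm
c=snap("wrist","w4"); o=arm.get_obs(); print(o["time"],o["eef_pos"].round(1),o["grip_force"],o["gripper_width"],np.degrees(np.arctan2(o["ee_rot"][1,1],o["ee_rot"][0,1])))
cv2.imwrite("pics/w4.png",cv2.resize(c.p[:,:,::-1],(800,600)))
```

```text
5.0 [ 730.4 -202.   216.6] 24.999755742028356 11.734678621803997 101.12393894917672
```

View pics/w4.png

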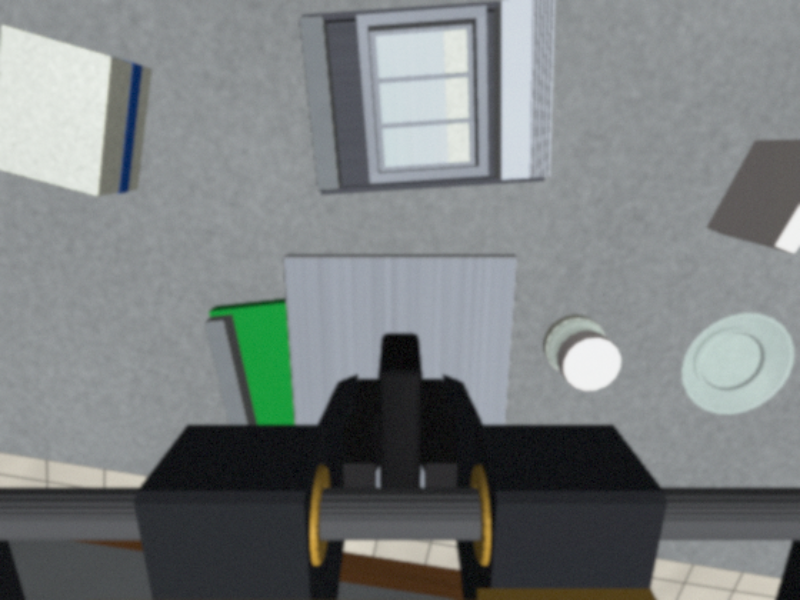

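The view shows stand_a at (430,95) of 800 px. From left to right it has the low fence, a wide dark gap, the tray, then the wall. The held lid is at (400,340), straight and level. Next I fit the tray's edges.

Run:
```python
from h import *
c=load("w4"); G=cv2.GaussianBlur(cv2.cvtColor(c.p,cv2.COLOR_RGB2GRAY),(3,3),0)
cv2.imwrite("pics/w4c.png",cv2.resize(c.p[0:140,200:400,::-1],(800,560),interpolation=cv2.INTER_CUBIC))
for v in(40,70,100): print(v,G[v,210:390:1].tolist())
P=c.cloud(); print(P[70,215:390:4].round().tolist())
```

```text
40 [140, 139, 136, 133, 134, 134, 134, 134, 134, 134, 134, 133, 134, 134, 133, 133, 130, 119, 99, 80, 74, 77, 82, 84, 84, 85, 86, 86, 86, 87, 87, 86, 86, 87, 86, 85, 85, 86, 87, 90, 102, 124, 146, 160, 166, 167, 165, 159, 149, 145, 151, 161, 170, 183, 198, 209, 214, 215, 215, 215, 216, 216, 216, 216, 216, 216, 217, 217, 217, 217, 217, 217, 217, 217, 216, 216, 217, 217, 217, 216, 216, 216, 216, 216, 216, 215, 215, 215, 216, 217, 217, 217, 217, 217, 217, 217, 216, 216, 216, 217, 219, 222, 224, 225, 225, 225, 225, 226, 227, 228, 228, 227, 227, 227, 227, 224, 212, 192, 173, 160, 144, 119, 103, 113, 139, 159, 167, 167, 165, 159, 142, 119, 99, 88, 84, 79, 75, 73, 78, 95, 131, 173, 202, 213, 215, 215, 214, 215, 215, 215, 215, 215, 215, 215, 215, 215, 215, 215, 215, 215, 212, 203, 190, 176, 163, 158, 157, 160, 163, 161, 157, 155, 157, 161, 163, 166, 171, 168, 158, 151]
70 [148, 149, 149, 147, 140, 134, 133, 134, 134, 134, 134, 135, 135, 135, 135, 135, 135, 136, 135, 131, 120, 100, 81, 75, 78, 82, 85, 85, 85, 85, 86, 87, 86, 86, 86, 85, 84, 85, 85, 85, 85, 85, 92, 109, 134, 153, 162, 164, 163
[... 1831 characters left out ...]
33.0, 13.0], [627.0, -230.0, 15.0], [626.0, -226.0, 12.0], [625.0, -222.0, 15.0], [624.0, -219.0, 14.0], [624.0, -215.0, 14.0], [623.0, -212.0, 14.0], [622.0, -208.0, 14.0], [621.0, -205.0, 12.0], [621.0, -201.0, 14.0], [620.0, -197.0, 14.0], [619.0, -194.0, 14.0], [619.0, -190.0, 14.0], [618.0, -187.0, 15.0], [617.0, -183.0, 15.0], [616.0, -179.0, 12.0], [616.0, -176.0, 11.0], [617.0, -174.0, 28.0], [616.0, -171.0, 28.0], [613.0, -164.0, 5.0], [613.0, -162.0, 17.0], [614.0, -161.0, 31.0], [614.0, -158.0, 33.0], [613.0, -154.0, 32.0], [613.0, -151.0, 32.0], [612.0, -147.0, 32.0], [611.0, -144.0, 33.0], [610.0, -140.0, 30.0], [610.0, -137.0, 31.0], [609.0, -134.0, 31.0], [604.0, -123.0, 1.0]]
```

View pics/w4c.png

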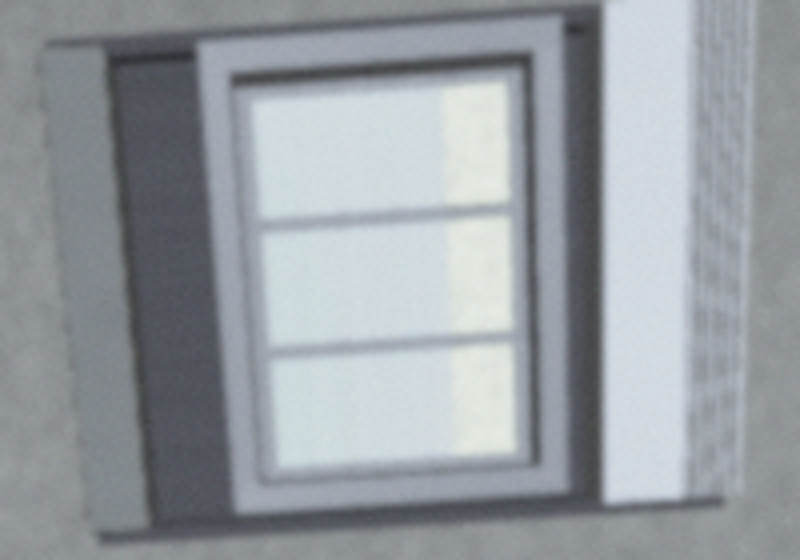

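```bash
cat > edges.py <<'E'
from h import *
def cross(prof,thr,i0,i1,sgn):
    for i in range(i0,i1):
        a,b=float(prof[i]),float(prof[i+1])
        if (b-thr)*(a-thr)<=0 and (b-a)*sgn>0: return i+(thr-a)/(b-a)
def ln(P): 
    vx,vy,x,y=cv2.fitLine(np.float32(P),cv2.DIST_HUBER,0,.01,.01).ravel(); return np.array([x,y]),np.array([vx,vy])
def inter(a,b):
    t=np.linalg.solve(np.c_[a[1],-b[1]],b[0]-a[0]); return a[0]+t[0]*a[1]
E
python3 - <<'E'
from edges import *
c=load("w4"); G=cv2.GaussianBlur(cv2.cvtColor(c.p,cv2.COLOR_RGB2GRAY),(3,3),0).astype(float)
L={}
def vert(n,x0,x1,thr,sg,z,rows): L[n]=ln(c.plane([(x,v) for v in rows if (x:=cross(G[v],thr,x0,x1,sg)) is not None],z)[:,:2])
def horz(n,y0,y1,thr,sg,z,cols): 
    p=[(u,y) for u in cols if (y:=cross(G[:,u],thr,y0,y1,sg)) is not None]; L[n]=ln(c.plane(p,z)[:,:2]); print(n,len(p),np.round(p[::20],1).tolist())
R=range(20,115)
vert("near",243,262,125,1,28,R); vert("far",333,346,125,-1,28,R); vert("wall",344,358,145,1,32,R); vert("fence",222,242,105,-1,26,range(20,118))
horz("lo",1,16,120,1,28,range(258,332)); horz("hi",115,132,120,-1,28,range(266,335))
for n,(p,d) in L.items(): print(n,p.round(1),round(np.degrees(np.arctan2(d[1],d[0])),2))
K=[inter(L[a],L[b]) for a in("near","far") for b in("lo","hi")]
print(np.round(K,1).tolist(),"tray centre",np.mean(K,0).round(2))
print("sizes",[np.linalg.norm(K[i]-K[j]).round(1) for i,j in((0,1),(2,3),(0,2),(1,3))])
d=L["wall"][1]; d=d*np.sign(d[0]); n=np.array([-d[1],d[0]])
print("stand yaw",np.degrees(np.arctan2(d[1],d[0])),"wall-c",(L["wall"][0]-np.mean(K,0))@n,"wall-fence",(L["wall"][0]-L["fence"][0])@n, "wall-near",(L["wall"][0]-L["near"][0])@n,"wall-far",(L["wall"][0]-L["far"][0])@n)
# stand corners at fence/wall ends for x centre
H=cv2.cvtColor(c.p,cv2.COLOR_RGB2GRAY)
print("wallcol", H[105:140,360].tolist(), H[0:12,360].tolist()); print("fencecol",H[:25,218].tolist(),H[110:140,228].tolist())
E
```

```text
lo 74 [[258.0, 8.8], [278.0, 7.4], [298.0, 6.0], [318.0, 4.5]]
hi 69 [[266.0, 127.8], [286.0, 126.4], [306.0, 125.0], [326.0, 123.5]]
near [ 630.  -244.2] 15.02
far [ 621.  -167.7] 14.73
wall [ 615.1 -161.6] 14.59
fence [ 638.1 -263. ] 14.6
lo [ 574.7 -216.7] -75.2
hi [ 668.7 -194.4] -74.99
[[585.0999755859375, -256.20001220703125], [678.5, -231.10000610351562], [565.5999755859375, -182.1999969482422], [658.7999877929688, -157.6999969482422]] tray centre [ 622.01 -206.83]
sizes [np.float32(96.7), np.float32(96.4), np.float32(76.5), np.float32(76.0)]
stand yaw 14.592637 wall-c 45.522766 wall-fence 103.91593 wall-near 83.66847 wall-far 7.3694963
wallcol [217, 217, 216, 217, 215, 216, 215, 215, 214, 215, 215, 217, 216, 217, 216, 216, 215, 213, 211, 191, 150, 112, 112, 131, 144, 150, 149, 149, 152, 151, 150, 148, 146, 142, 142] [213, 212, 214, 213, 215, 216, 214, 212, 213, 215, 213, 214]
fencecol [143, 142, 140, 143, 141, 143, 141, 141, 137, 120, 98, 104, 123, 132, 137, 136, 138, 132, 132, 135, 132, 133, 135, 135, 133] [138, 134, 134, 135, 133, 136, 135, 137, 135, 140, 138, 137, 134, 135, 137, 136, 133, 135, 133, 136, 133, 131, 117, 98, 92, 104, 124, 140, 151, 150]
```

Run:
```python
from edges import *
c=load("w4"); I=cv2.GaussianBlur(c.p,(3,3),0).astype(float); B=I[:,:,2]-I[:,:,0]; G=I.mean(2)
print(G[176:186,250:300:25].round().T.tolist()); print(G[220,352:368].round().tolist(),B[220,352:368].round().tolist()); print(G[200,195:208].round().tolist(),B[200,195:208].round().tolist())
for z in (209.6,):
    # edge rows/cols by strongest gradient
    gy=np.array([(u,175+np.abs(np.diff(G[175:190,u])).argmax()+.5) for u in range(210,352,3)])
    e=ln(c.plane(gy,z)[:,:2]); 
    gr=np.array([(352+np.abs(np.diff(B[v,352:370])).argmax()+.5,v) for v in range(190,290,3)]); gl=np.array([(192+np.abs(np.diff(B[v,192:212])).argmax()+.5,v) for v in range(190,290,3)])
    r=ln(c.plane(gr,z)[:,:2]); l=ln(c.plane(gl,z)[:,:2])
    T=np.array([730.4,-202.0]); ty=np.array([-.193,.981]); tx=np.array([-.981,-.193])
    for n,(p,d) in dict(e=e,r=r,l=l).items(): print(n,p.round(1),np.degrees(np.arctan2(d[1],d[0])).round(2),"rel x,y",((p-T)@tx).round(2),((p-T)@ty).round(2))
    c1,c2=inter(e,r),inter(e,l); print(c1,c2,np.linalg.norm(c1-c2),"mid rel",((c1+c2)/2-T)@tx,((c1+c2)/2-T)@ty)
```

```text
[[142.0, 129.0, 117.0, 122.0, 139.0, 154.0, 160.0, 162.0, 163.0, 163.0], [137.0, 126.0, 115.0, 121.0, 137.0, 150.0, 158.0, 160.0, 160.0, 160.0]]
[167.0, 167.0, 168.0, 168.0, 168.0, 165.0, 159.0, 150.0, 145.0, 144.0, 145.0, 144.0, 143.0, 142.0, 141.0, 141.0] [17.0, 17.0, 17.0, 16.0, 17.0, 15.0, 12.0, 10.0, 7.0, 6.0, 5.0, 6.0, 5.0, 6.0, 5.0, 5.0]
[148.0, 148.0, 147.0, 146.0, 147.0, 150.0, 156.0, 160.0, 162.0, 163.0, 163.0, 162.0, 162.0] [6.0, 6.0, 6.0, 6.0, 7.0, 11.0, 14.0, 15.0, 16.0, 16.0, 16.0, 16.0, 16.0]
e [ 685.  -217.1] -78.9 rel x,y 47.46 -6.05
r [ 702.5 -170.7] 11.23 rel x,y 21.37 36.08
l [ 723.5 -239.9] 9.91 rel x,y 14.06 -35.89
[ 676.8893  -175.80234] [ 690.6031  -245.68523] 71.215775 mid rel 47.45491074218748 0.4265376464843716
```

Call:
move_arm(commands="-0.04 -0.002 -0.02 0 0 2 0;-0.08 -0.004 -0.06 0 0 3.8 0;-0.1078 -0.0046 -0.1 0 0 3.8 0;-0.1078 -0.0046 -0.14 0 0 3.8 0;-0.1078 -0.0046 -0.155 0 0 3.8 0;-0.1078 -0.0046 -0.155 0 0 3.8 0;-0.1078 -0.0046 -0.155 0 0 3.8 0;-0.1078 -0.0046 -0.155 0 0 3.8 0")

```text
time: 5.8
eef_pos: [626.8, -208.2, 65.2]
ee_rot: [[-0.966, -0.258, 0.006], [-0.258, 0.966, -0.002], [-0.005, -0.003, -1.0]]
contact_force: [0.1, -0.8, -1.8]
gripper_width: 11.6
grip_force: 25.0
```

Run:
```python
from h import *
from bench import arm
c=snap("wrist","w5"); o=arm.get_obs(); print(o["time"],o["eef_pos"].round(2),np.degrees(np.arctan2(o["ee_rot"][1,1],o["ee_rot"][0,1])),o["contact_force"])
cv2.imwrite("pics/w5.png",cv2.resize(c.p[60:340,90:470,::-1],(760,560),interpolation=cv2.INTER_CUBIC))
```

```text
5.85 [ 626.55 -208.14   65.  ] 104.92484221596817 [ 0.08538466  0.69796776 -1.42692905]
```

View pics/w5.png

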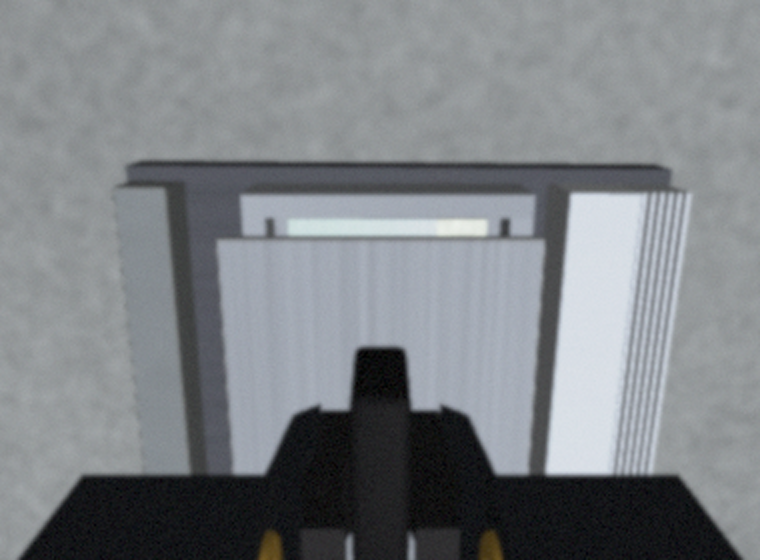

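The lid hovers over the tray. In the crop, the tray's base-side rim corners are at (240,195) and (533,194), and the lid's plate edge corners at (217,240) and (545,240).

Run:
```python
from edges import *
from bench import arm
o=arm.get_obs(); print(o["eef_pos"].round(2)); T=o["eef_pos"]; R=o["ee_rot"]
c=load("w5"); I=cv2.GaussianBlur(c.p,(3,3),0).astype(float); G=I.mean(2)
print("tray L",G[163,200:222].round().tolist()); print("tray R",G[163,346:372].round().tolist()); print("tray top",G[148:166,[240,280,320]].round().T.tolist())
print("lid L",G[200,192:212].round().tolist());print("lid R",G[200,352:372].round().tolist()); print("lid top",G[174:186,[220,280,340]].round().T.tolist())
```

```text
[ 626.55 -208.14   65.  ]
tray L [91.0, 91.0, 91.0, 90.0, 90.0, 90.0, 91.0, 92.0, 96.0, 110.0, 135.0, 159.0, 172.0, 176.0, 177.0, 177.0, 177.0, 177.0, 177.0, 177.0, 177.0, 176.0]
tray R [170.0, 170.0, 170.0, 170.0, 169.0, 168.0, 168.0, 169.0, 169.0, 165.0, 153.0, 131.0, 107.0, 94.0, 90.0, 88.0, 84.0, 80.0, 77.0, 77.0, 76.0, 77.0, 77.0, 76.0, 76.0, 77.0]
tray top [[91.0, 90.0, 89.0, 84.0, 78.0, 75.0, 75.0, 81.0, 101.0, 131.0, 158.0, 171.0, 175.0, 175.0, 175.0, 175.0, 175.0, 175.0], [91.0, 90.0, 88.0, 82.0, 77.0, 73.0, 74.0, 81.0, 100.0, 128.0, 154.0, 168.0, 172.0, 172.0, 172.0, 172.0, 172.0, 172.0], [91.0, 91.0, 89.0, 83.0, 77.0, 73.0, 73.0, 80.0, 99.0, 127.0, 152.0, 165.0, 169.0, 170.0, 170.0, 169.0, 169.0, 170.0]]
lid L [90.0, 90.0, 89.0, 90.0, 90.0, 94.0, 105.0, 125.0, 147.0, 160.0, 166.0, 168.0, 169.0, 168.0, 167.0, 167.0, 168.0, 168.0, 168.0, 167.0]
lid R [171.0, 171.0, 172.0, 173.0, 174.0, 175.0, 172.0, 165.0, 148.0, 121.0, 94.0, 79.0, 76.0, 77.0, 76.0, 77.0, 78.0, 87.0, 116.0, 159.0]
lid top [[175.0, 173.0, 165.0, 148.0, 130.0, 128.0, 144.0, 160.0, 167.0, 170.0, 169.0, 169.0], [220.0, 219.0, 210.0, 185.0, 152.0, 138.0, 149.0, 163.0, 170.0, 172.0, 172.0, 172.0], [109.0, 105.0, 100.0, 97.0, 103.0, 123.0, 147.0, 164.0, 171.0, 174.0, 175.0, 175.0]]
```

Run:
```python
from edges import *
from bench import arm
o=arm.get_obs(); T=o["eef_pos"]; R=o["ee_rot"]; c=load("w5")
f=lambda uv,z:((c.plane(uv,z)-T)@R).round(2)
print("tray L,R,topL,topR",f([(210,163),(357.2,163),(240,156.9),(320,156.95)],28).tolist())
for z in(58,60): print("lid",f([(199.1,200),(360.9,200),(220,180.1),(340,180)],z).tolist())
```

```text
tray L,R,topL,topR [[49.21, -35.51, 36.89], [49.28, 40.73, 36.64], [52.38, -19.85, 36.82], [52.39, 21.37, 36.69]]
lid [[37.63, -35.48, 6.94], [37.72, 36.94, 6.7], [46.72, -25.64, 6.87], [46.82, 27.11, 6.69]]
lid [[38.18, -35.01, 4.94], [38.27, 36.46, 4.7], [47.16, -25.3, 4.86], [47.26, 26.76, 4.69]]
```

Call:
move_arm(commands="-0.0045 0.0008 -0.005 0 0 0 0;-0.0045 0.0008 -0.01 0 0 0 0;-0.0045 0.0008 -0.01 0 0 0 0;-0.0045 0.0008 -0.01 0 0 0 0")

```text
time: 6.25
eef_pos: [618.8, -206.5, 51.2]
ee_rot: [[-0.966, -0.257, -0.001], [-0.257, 0.966, 0.0], [0.001, 0.001, -1.0]]
contact_force: [0.3, -0.1, -0.9]
gripper_width: 11.7
grip_force: 25.0
```

Run:
```python
from edges import *
from bench import arm
c=snap("wrist","w6"); o=arm.get_obs(); T=o["eef_pos"]; R=o["ee_rot"]; print(o["time"],T.round(2),o["contact_force"].round(1))
G=cv2.GaussianBlur(c.p,(3,3),0).astype(float).mean(2)
f=lambda uv,z:((c.plane(uv,z)-T)@R).round(2)
q=c.proj([T+R@np.array([46.5,0,7])])[0]; print("lid edge expected",q.round(1)); q2=c.proj([T+R@np.array([48,0,T[2]-28])])[0]; print("tray edge exp",q2.round(1))
a=int(q2[1]); print("cols",G[a-10:a+30,[245,300]].round().T.tolist())
print("trayrow L",a+4,G[a+4,190:225].round().tolist(),"R",G[a+4,340:372].round().tolist())
b=int(q[1])+15; print("lidrow",b,G[b,185:215].round().tolist(),G[b,350:372].round().tolist())
```

```text
6.3 [ 619.1  -206.64   51.45] [-0.2  0.2 -1.2]
lid edge expected [277.8 181.6]
tray edge exp [278.  171.2]
cols [[73.0, 85.0, 91.0, 94.0, 95.0, 94.0, 91.0, 87.0, 82.0, 78.0, 75.0, 74.0, 74.0, 78.0, 89.0, 106.0, 116.0, 120.0, 130.0, 149.0, 164.0, 170.0, 172.0, 173.0, 174.0, 174.0, 174.0, 174.0, 174.0, 173.0, 173.0, 174.0, 174.0, 174.0, 174.0, 174.0, 175.0, 175.0, 175.0, 175.0], [70.0, 84.0, 92.0, 95.0, 95.0, 95.0, 93.0, 89.0, 83.0, 78.0, 75.0, 74.0, 74.0, 77.0, 86.0, 102.0, 114.0, 119.0, 130.0, 150.0, 166.0, 174.0, 175.0, 176.0, 177.0, 177.0, 177.0, 176.0, 176.0, 176.0, 176.0, 175.0, 175.0, 176.0, 177.0, 177.0, 176.0, 176.0, 176.0, 176.0]]
trayrow L 175 [88.0, 88.0, 88.0, 89.0, 89.0, 89.0, 90.0, 91.0, 94.0, 96.0, 94.0, 91.0, 89.0, 88.0, 88.0, 88.0, 88.0, 89.0, 89.0, 89.0, 88.0, 89.0, 90.0, 89.0, 90.0, 90.0, 90.0, 89.0, 88.0, 88.0, 88.0, 88.0, 88.0, 89.0, 88.0] R [86.0, 87.0, 88.0, 88.0, 87.0, 88.0, 88.0, 87.0, 87.0, 88.0, 88.0, 89.0, 91.0, 94.0, 95.0, 93.0, 92.0, 91.0, 91.0, 89.0, 86.0, 82.0, 78.0, 78.0, 79.0, 79.0, 78.0, 78.0, 78.0, 79.0, 81.0, 87.0]
lidrow 196 [90.0, 91.0, 91.0, 92.0, 92.0, 92.0, 92.0, 91.0, 91.0, 90.0, 91.0, 92.0, 94.0, 107.0, 132.0, 154.0, 166.0, 171.0, 172.0, 171.0, 171.0, 171.0, 172.0, 171.0, 171.0, 172.0, 171.0, 170.0, 170.0, 171.0] [176.0, 176.0, 176.0, 176.0, 176.0, 176.0, 177.0, 177.0, 176.0, 171.0, 155.0, 127.0, 98.0, 83.0, 78.0, 77.0, 77.0, 78.0, 79.0, 84.0, 105.0, 145.0]
```

Call:
move_arm(commands="0.004 -0.0009 0.003 0 0 0 0;0.004 -0.0009 0.003 0 0 0 0;0.004 -0.0009 0.003 0 0 0 0;0.004 -0.0009 0.003 0 0 0 0;0.004 -0.0009 0.003 0 0 0 0;0.004 -0.0009 0.003 0 0 0 0")

```text
time: 6.9
eef_pos: [623.1, -207.5, 54.6]
ee_rot: [[-0.966, -0.257, -0.0], [-0.257, 0.966, 0.0], [0.0, 0.0, -1.0]]
contact_force: [-0.2, 0.8, -1.7]
gripper_width: 11.4
grip_force: 25.0
```

```bash
cat > chk.py <<'E'
from edges import *
from bench import arm
import sys
c=snap("wrist",sys.argv[1]); o=arm.get_obs(); T=o["eef_pos"]; R=o["ee_rot"]; print(o["time"],T.round(2),o["contact_force"].round(1))
G=cv2.GaussianBlur(c.p,(3,3),0).astype(float).mean(2)
f=lambda uv,z:((c.plane(uv,z)-T)@R).round(2)
q=c.proj([T+R@np.array([46.5,0,7])])[0]; q2=c.proj([T+R@np.array([48,0,T[2]-28])])[0]; print(q.round(1),q2.round(1))
a=int(q2[1]); print("cols from",a-12,G[a-12:a+25,[245,320]].round().T.tolist())
r=a+3; l=cross(G[r],130,195,230,1); rr=cross(G[r],125,335,366,-1)
print("tray",r,l,rr, l and rr and f([(l,r),(rr,r)],28).tolist())
b=int(q[1])+15; l=cross(G[b],128,185,215,1); rr=cross(G[b],125,350,372,-1); print("lid",f([(l,b),(rr,b)],T[2]-7).tolist())
E
python3 chk.py w7
```

```text
6.95 [ 623.11 -207.49   54.6 ] [-0.4  0.1 -1.4]
[278.2 181.1] [278.4 169.5]
cols from 157 [[92.0, 91.0, 89.0, 85.0, 80.0, 77.0, 76.0, 75.0, 78.0, 91.0, 117.0, 146.0, 167.0, 174.0, 176.0, 176.0, 176.0, 177.0, 175.0, 168.0, 151.0, 133.0, 133.0, 148.0, 162.0, 169.0, 171.0, 172.0, 171.0, 171.0, 172.0, 173.0, 173.0, 173.0, 173.0, 173.0, 173.0], [94.0, 93.0, 91.0, 87.0, 81.0, 75.0, 73.0, 74.0, 77.0, 89.0, 114.0, 143.0, 162.0, 170.0, 172.0, 172.0, 172.0, 172.0, 170.0, 163.0, 147.0, 132.0, 133.0, 150.0, 165.0, 173.0, 175.0, 175.0, 175.0, 176.0, 175.0, 176.0, 175.0, 176.0, 176.0, 175.0, 175.0]]
tray 172 202.61333333333334 357.69565217391306 [[46.74, -37.31, 26.6], [46.76, 39.09, 26.61]]
lid [[39.71, -35.41, 7.0], [39.73, 36.93, 7.01]]
```

Call:
move_arm(commands="-0.0006 -0.0002 -0.003 0 0 0 0;-0.0006 -0.0002 -0.006 0 0 0 0;-0.0006 -0.0002 -0.009 0 0 0 0;-0.0006 -0.0002 -0.011 0 0 0 0;-0.0006 -0.0002 -0.012 0 0 0 0;-0.0006 -0.0002 -0.012 0 0 0 0;-0.0006 -0.0002 -0.012 0 0 0 0")

```text
time: 7.65
eef_pos: [622.6, -207.8, 42.7]
ee_rot: [[-0.966, -0.257, 0.0], [-0.257, 0.966, -0.0], [-0.0, -0.0, -1.0]]
contact_force: [0.1, -0.4, -0.1]
gripper_width: 12.2
grip_force: 25.0
```

```bash
python3 chk.py w8
```

```text
7.7 [ 622.73 -207.78   42.82] [ 0.1  0.2 -1. ]
[278.1 181.2] [278.2 174.3]
cols from 162 [[93.0, 92.0, 89.0, 84.0, 79.0, 76.0, 76.0, 76.0, 77.0, 83.0, 103.0, 134.0, 161.0, 173.0, 170.0, 153.0, 135.0, 134.0, 149.0, 164.0, 172.0, 174.0, 175.0, 175.0, 175.0, 174.0, 174.0, 174.0, 174.0, 174.0, 175.0, 175.0, 174.0, 174.0, 175.0, 176.0, 177.0], [95.0, 94.0, 92.0, 87.0, 80.0, 76.0, 75.0, 75.0, 75.0, 82.0, 102.0, 131.0, 157.0, 169.0, 165.0, 149.0, 134.0, 136.0, 154.0, 169.0, 175.0, 177.0, 178.0, 178.0, 177.0, 178.0, 178.0, 178.0, 178.0, 178.0, 177.0, 177.0, 177.0, 177.0, 177.0, 177.0, 177.0]]
tray 177 197.78787878787878 363.5 [[46.74, -37.04, 14.82], [46.76, 39.3, 14.81]]
lid [[39.77, -35.38, 7.0], [39.79, 37.32, 6.99]]
```

Call:
move_arm(commands="-0.0003 0.0001 -0.002 0 0 0 0;-0.0003 0.0001 -0.004 0 0 0 0;-0.0003 0.0001 -0.005 0 0 0 0;-0.0003 0.0001 -0.005 0 0 0 0;-0.0003 0.0001 -0.005 0 0 0 0")

```text
time: 8.2
eef_pos: [622.5, -207.7, 39.2]
ee_rot: [[-0.966, -0.257, 0.0], [-0.257, 0.966, -0.0], [-0.0, -0.0, -1.0]]
contact_force: [-3.4, 1.6, 5.0]
gripper_width: 11.7
grip_force: 25.0
```

Call:
move_arm(commands="0 0 0.0015 0 0 0 0.03;0 0 0.0015 0 0 0 0.04;0 0 0.0015 0 0 0 0.04;0 0 0.0015 0 0 0 0.04;0 0 0.03 0 0 0 0.04;0 0 0.08 0 0 0 0.04;0.003 0.04 0.12 0 0 -5 0.04;0.007 0.085 0.14 0 0 -12 0.045;0.01 0.13 0.14 0 0 -18 0.045;0.013 0.175 0.14 0 0 -24 0.045;0.013 0.21 0.14 0 0 -24 0.045;0.013 0.228 0.14 0 0 -24 0.045")

```text
time: 9.4
eef_pos: [635.1, 23.2, 177.7]
ee_rot: [[-0.988, 0.156, -0.0], [0.156, 0.988, 0.001], [0.0, 0.001, -1.0]]
contact_force: [-0.2, -0.2, 1.1]
gripper_width: 44.9
grip_force: 0.0
```

Call:
move_arm(commands="0 0 0 0 0 0 0.045;0 0 0 0 0 0 0.045;0 0 0 0 0 0 0.045")

```text
time: 9.7
eef_pos: [635.3, 18.6, 177.5]
ee_rot: [[-0.987, 0.159, -0.0], [0.159, 0.987, -0.001], [0.0, -0.001, -1.0]]
contact_force: [0.5, 0.3, -1.2]
gripper_width: 44.7
grip_force: 0.0
```

Run:
```python
from edges import *
from bench import arm
c=snap("wrist","w9"); o=arm.get_obs(); T=o["eef_pos"]; R=o["ee_rot"]; print(o["time"],T.round(2),np.degrees(np.arctan2(R[1,1],R[0,1])))
g=c.p.astype(int); q=c.proj([[635,20.6,70]])[0]; print(q); print(g[int(q[1]),int(q[0])])
m=(g.min(2)>185).astype(np.uint8); k,lab,st,ce=cv2.connectedComponentsWithStats(m)
for i in range(1,k):
    if st[i,4]>200:
        v,u=np.where(lab==i); print(st[i],cv2.minAreaRect(c.plane(np.c_[u,v],70)[:,:2].astype(np.float32)))
# lid on tray: side cams
t=snap("top","t9"); s=snap("scene","s9")
a=cv2.resize(c.p[:,:,::-1],(400,300)); q=s.proj([[622,-207,40]])[0].astype(int); b=cv2.resize(s.p[q[1]-30:q[1]+30,q[0]-40:q[0]+40,::-1],(400,300),interpolation=cv2.INTER_CUBIC)
cv2.imwrite("pics/w9.png",np.hstack([a,b]))
```

```text
9.75 [635.32  18.54 177.49] 80.79510661438023
[281.59148868 212.52361002]
[238 239 239]
[ 467   87   70   53 1794] ((589.2173461914062, 181.26016235351562), (19.45016098022461, 43.87991714477539), 17.208202362060547)
[ 476  118   68   50 1674] ((610.1141967773438, 187.38296508789062), (19.757335662841797, 43.83464813232422), 16.611072540283203)
[  34  145   80  108 2142] ((602.0100708007812, -129.28955078125), (85.78482818603516, 14.393574714660645), 14.598183631896973)
[ 485  147   66   48 1533] ((631.361572265625, 193.83473205566406), (19.50885772705078, 43.617679595947266), 16.610994338989258)
[ 272  170   20   81 1493] ((634.181640625, 20.8238582611084), (13.91379451751709, 62.80038070678711), 81.30199432373047)
[312 308  27  30 366] ((738.1127319335938, 38.630470275878906), (35.51206588745117, 14.891512870788574), 34.95078659057617)
```

View pics/w9.png

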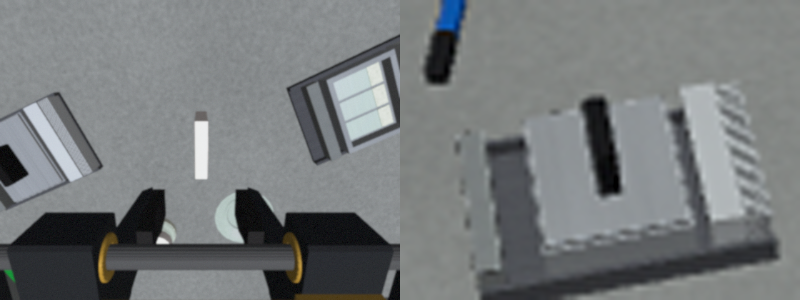

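The left half shows the spacer at (201,145), upright between the fingers' plane. The right half shows the lid seated flat on tray_a, with the gap open to the left. Next I descend on the spacer.

Call:
move_arm(commands="-0.001 0.002 -0.04 0 0 0.5 0.045;-0.001 0.002 -0.08 0 0 0.5 0.045;-0.001 0.002 -0.085 0 0 0.5 0.045;-0.001 0.002 -0.085 0 0 0.5 0.045;-0.001 0.002 -0.085 0 0 0.5 0.045;-0.001 0.002 -0.085 0 0 0.5 0.045")

```text
time: 10.45
eef_pos: [636.3, 22.2, 95.4]
ee_rot: [[-0.989, 0.15, 0.004], [0.15, 0.989, -0.0], [-0.004, 0.001, -1.0]]
contact_force: [0.0, 0.3, 0.2]
gripper_width: 44.8
grip_force: 0.0
```

Run:
```python
from edges import *
from bench import arm
c=snap("wrist","w10"); o=arm.get_obs(); T=o["eef_pos"]; R=o["ee_rot"]; print(o["time"],T.round(2),np.degrees(np.arctan2(R[1,1],R[0,1])))
g=c.p.astype(int)
m=(g.min(2)>185).astype(np.uint8); k,lab,st,ce=cv2.connectedComponentsWithStats(m)
for i in range(1,k):
    if st[i,4]>200 and abs(ce[i,0]-280)<60:
        v,u=np.where(lab==i); W=c.plane(np.c_[u,v],70); print(st[i],cv2.minAreaRect(W[:,:2].astype(np.float32)),"tool",cv2.minAreaRect(((W-T)@R)[:,:2].astype(np.float32)))
t=load("w9");P=t.cloud(); A=P.reshape(-1,3);
```

```text
10.5 [636.19  22.22  95.32] 81.38792815698615
[ 263  199   26  110 2784] ((634.0541381835938, 20.782306671142578), (13.208264350891113, 62.995357513427734), 80.55404663085938) tool ((1.9993000030517578, -1.75712251663208), (62.99482727050781, 13.208260536193848), 0.8338984847068787)
```

Call:
move_arm(commands="-0.0021 -0.002 -0.02 0 0 -0.5 0.045;-0.0021 -0.002 -0.045 0 0 -0.5 0.045;-0.0021 -0.002 -0.055 0 0 -0.5 0.045;-0.0021 -0.002 -0.055 0 0 -0.5 0.045;-0.0021 -0.002 -0.055 0 0 -0.5 0.03;-0.0021 -0.002 -0.055 0 0 -0.5 0.02;-0.0021 -0.002 -0.055 0 0 -0.5 0.01;-0.0021 -0.002 -0.055 0 0 -0.5 0.005;-0.0021 -0.002 -0.055 0 0 -0.5 0;-0.0021 -0.002 -0.055 0 0 -0.5 0;-0.0021 -0.002 -0.055 0 0 -0.5 0", grip_force=30)

```text
time: 11.6
eef_pos: [632.8, 20.4, 38.6]
ee_rot: [[-0.987, 0.158, 0.001], [0.158, 0.987, 0.0], [-0.001, 0.0, -1.0]]
contact_force: [-0.5, 1.0, 5.4]
gripper_width: 13.7
grip_force: 30.0
```

Run:
```python
from edges import *
# refine stand pose from w4: wall & fence corner points -> stand x centre
c=load("w4"); G=cv2.GaussianBlur(cv2.cvtColor(c.p,cv2.COLOR_RGB2GRAY),(3,3),0).astype(float)
# fence top ends (z=26): dark line at v~10 (u=218) and v~133 (u=228); wall end at v~125 (u=360) z=32
A=c.plane([(218,10.),(230,132.7)],26)[:,:2]; B=c.plane([(360,124.8)],32)[:,:2]
d=np.array([np.cos(np.radians(14.6)),np.sin(np.radians(14.6))]); print(A@d,B@d,np.array([622.,-206.8])@d,np.array([621.7,-206.8])@d)
for n in("w9","s9"):
    q=load(n); P=q.cloud().reshape(-1,3); nn=np.array([-d[1],d[0]]); r=P[:,:2]-[622,-206.8]; m=(abs(r@d)<44)&(r@d<200)&(abs(r@nn)<34)&(abs(r@nn)>14)&(P[:,2]>15)
    Z=P[m]; X=np.c_[Z[:,:2]-[622,-206.8],np.ones(len(Z))]; print(n,m.sum(),np.linalg.lstsq(X,Z[:,2],rcond=None)[0])
```

```text
[500.02425472 600.85702577] [600.60706419] 549.7871607551102 549.4968480039656
w9 2692 [8.79488140e-04 4.74310992e-04 3.18616964e+01]
s9 380 [ 3.65333893e-04 -3.83437141e-03  3.24907262e+01]
```

The spacer is gripped, with 13.7 mm opening, and depth shows the lid plate level at z≈32. Next I lift and carry the spacer over the gap.

Call:
move_arm(commands="0 0 0.03 0 0 0 0;0 0 0.08 0 0 0 0;0 -0.03 0.12 0 0 5 0;0 -0.075 0.15 0 0 12 0;0 -0.12 0.15 0 0 18 0;0.001 -0.165 0.15 0 0 23.7 0;0.001 -0.21 0.15 0 0 23.7 0;0.0016 -0.25 0.15 0 0 23.7 0;0.0016 -0.2738 0.15 0 0 23.7 0;0.0016 -0.2738 0.11 0 0 23.7 0;0.0016 -0.2738 0.07 0 0 23.7 0;0.0016 -0.2738 0.06 0 0 23.7 0")

```text
time: 12.8
eef_pos: [629.4, -252.1, 91.2]
ee_rot: [[-0.968, -0.251, -0.01], [-0.251, 0.968, 0.004], [0.008, 0.007, -1.0]]
contact_force: [-1.0, 0.7, 0.1]
gripper_width: 13.8
grip_force: 30.0
```

Call:
move_arm(commands="0 0 0 0 0 0 0;0 0 0 0 0 0 0;0 0 0 0 0 0 0;0 0 0 0 0 0 0")

```text
time: 13.2
eef_pos: [635.4, -253.9, 100.3]
ee_rot: [[-0.968, -0.253, 0.004], [-0.253, 0.968, -0.002], [-0.003, -0.003, -1.0]]
contact_force: [0.1, 1.5, -1.5]
gripper_width: 13.7
grip_force: 30.0
```

Run:
```python
from edges import *
from bench import arm
c=snap("wrist","w11"); o=arm.get_obs(); T=o["eef_pos"]; R=o["ee_rot"]; print(o["time"],T.round(2),np.degrees(np.arctan2(R[1,1],R[0,1])),o["grip_force"],o["gripper_width"])
cv2.imwrite("pics/w11.png",cv2.resize(c.p[60:340,90:470,::-1],(760,560),interpolation=cv2.INTER_CUBIC))
```

```text
13.25 [ 635.15 -253.77   99.96] 104.62396734402357 29.999854364432395 13.684169208295048
```

View pics/w11.png

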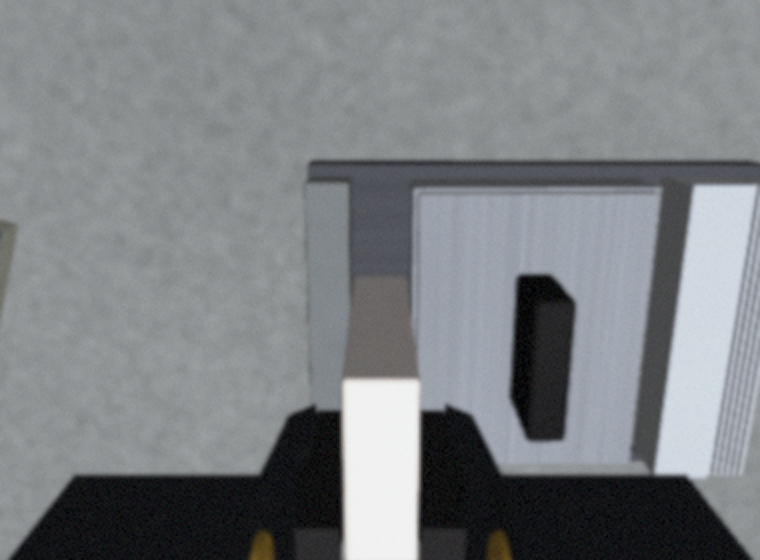

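The spacer (bottom edge in crop from x=355 to 407 at y=276) is lined up with the gap between the fence edge (350) and the tray rim (413). Exact offsets next.

```bash
cat > gap.py <<'E'
from edges import *
from bench import arm
import sys
c=snap("wrist",sys.argv[1]); o=arm.get_obs(); T=o["eef_pos"]; R=o["ee_rot"]; print(o["time"],T.round(2),o["contact_force"].round(1),o["ft_torque"].round(2))
G=cv2.GaussianBlur(c.p,(3,3),0).astype(float).mean(2)
f=lambda uv,z:((c.plane(uv,z)-T)@R).round(2)
zb=T[2]-38.6
for r in(160,170,180,190): print(r,G[r,255:310].round().astype(int).tolist())
print("bottom col", G[185:225,280].round().astype(int).tolist(), "proj of bottom base-side corners",c.proj([T+R@np.array([32,y+.75,38.6]) for y in(-7,7)]).round(1).tolist(), "fence/tray px->tool per row")
for r in(160,175,190):
    l=cross(G[r],112,255,285,-1); q=cross(G[r],128,280,310,1); print(r,l,q,l and f((l,r),26).tolist(),q and f((q,r),28).tolist())
E
python3 gap.py w12
```

```text
13.3 [ 634.85 -253.67   99.57] [-0.7 -0.5 -1.6] [ 0.07  0.03 -0.01]
160 [136, 136, 136, 135, 134, 134, 133, 129, 116, 98, 87, 84, 85, 86, 86, 86, 85, 86, 87, 87, 87, 86, 86, 86, 86, 87, 87, 87, 87, 87, 86, 85, 86, 87, 87, 87, 87, 85, 84, 86, 99, 121, 136, 139, 141, 150, 158, 161, 161, 160, 161, 162, 161, 160, 160]
170 [134, 134, 134, 134, 134, 134, 133, 129, 119, 102, 88, 83, 83, 84, 85, 85, 85, 85, 85, 85, 85, 85, 85, 85, 85, 85, 86, 86, 86, 86, 84, 84, 85, 84, 85, 86, 86, 85, 83, 87, 106, 133, 147, 146, 145, 152, 158, 161, 161, 160, 161, 162, 161, 161, 162]
180 [134, 134, 135, 134, 133, 133, 134, 131, 119, 100, 86, 84, 87, 88, 87, 86, 87, 88, 88, 88, 88, 88, 88, 88, 88, 88, 88, 87, 87, 87, 87, 89, 88, 87, 87, 87, 88, 88, 86, 89, 106, 131, 144, 143, 143, 151, 158, 161, 161, 162, 162, 162, 161, 161, 161]
190 [135, 135, 134, 134, 134, 135, 135, 132, 121, 102, 87, 82, 84, 85, 84, 85, 86, 85, 85, 84, 85, 85, 85, 86, 85, 84, 85, 86, 87, 87, 86, 86, 86, 85, 86, 86, 85, 85, 83, 86, 105, 131, 146, 148, 148, 154, 160, 162, 162, 161, 161, 161, 161, 160, 161]
bottom col [87, 87, 87, 86, 84, 84, 86, 87, 87, 87, 86, 87, 90, 96, 102, 104, 104, 104, 103, 104, 104, 104, 104, 103, 103, 104, 104, 104, 104, 105, 105, 104, 104, 105, 104, 104, 104, 105, 104, 105] proj of bottom base-side corners [[267.2, 194.1], [293.2, 194.1]] fence/tray px->tool per row
160 263.21153846153845 296.45652173913044 [[44.78, -9.79, 73.48]] [[45.12, 10.76, 71.45]]
175 263.30357142857144 295.85526315789474 [[35.33, -9.87, 73.5]] [[35.76, 10.52, 71.47]]
190 263.4642857142857 295.873417721519 [[25.63, -9.9, 73.53]] [[26.14, 10.67, 71.49]]
```

Call:
move_arm(commands="0.0001 -0.0004 -0.015 0 0 0 0;0.0001 -0.0004 -0.025 0 0 0 0;0.0001 -0.0004 -0.03 0 0 0 0;0.0001 -0.0004 -0.03 0 0 0 0;0.0001 -0.0004 -0.03 0 0 0 0;0.0001 -0.0004 -0.03 0 0 0 0")

```text
time: 13.9
eef_pos: [634.2, -254.0, 67.9]
ee_rot: [[-0.968, -0.252, 0.0], [-0.252, 0.968, -0.0], [-0.0, -0.0, -1.0]]
contact_force: [-0.9, -0.5, 0.0]
gripper_width: 13.9
grip_force: 30.0
```

```bash
python3 gap.py w13 | grep -v "^1[678]0 \["
```

```text
13.95 [ 634.31 -254.05   68.17] [-0.4 -0.6 -0.9] [0.01 0.05 0.02]
190 [138, 139, 139, 137, 134, 122, 102, 85, 83, 87, 91, 90, 90, 91, 91, 91, 90, 90, 90, 90, 90, 90, 90, 90, 90, 90, 91, 91, 90, 90, 90, 91, 90, 90, 90, 91, 90, 90, 91, 89, 85, 85, 98, 123, 141, 142, 141, 149, 158, 164, 166, 166, 166, 166, 166]
bottom col [89, 89, 89, 90, 90, 90, 90, 90, 91, 90, 90, 92, 95, 100, 105, 106, 107, 107, 106, 106, 106, 106, 106, 106, 106, 106, 106, 107, 107, 108, 107, 106, 106, 107, 107, 107, 107, 107, 108, 107] proj of bottom base-side corners [[266.7, 195.1], [292.7, 195.1]] fence/tray px->tool per row
160 None None None None
175 260.37931034482756 298.24590163934425 [[42.22, -9.65, 42.14]] [[42.63, 10.61, 40.13]]
190 260.5081967213115 298.2641509433962 [[33.93, -9.71, 42.15]] [[34.43, 10.76, 40.14]]
```

Call:
move_arm(commands="0 -0.0003 -0.008 0 0 0 0;0 -0.0003 -0.015 0 0 0 0;0 -0.0003 -0.019 0 0 0 0;0 -0.0003 -0.022 0 0 0 0;0 -0.0003 -0.023 0 0 0 0;0 -0.0003 -0.023 0 0 0 0;0 -0.0003 -0.023 0 0 0 0")

```text
time: 14.65
eef_pos: [634.1, -254.2, 44.7]
ee_rot: [[-0.968, -0.252, 0.0], [-0.252, 0.968, -0.0], [-0.0, -0.0, -1.0]]
contact_force: [-0.3, -0.2, -0.8]
gripper_width: 13.7
grip_force: 30.0
```

Call:
move_arm(commands="-0.0003 0.001 0.0006 0 0 0 0;-0.0005 0.0019 0.0006 0 0 0 0;-0.0008 0.0029 0.0006 0 0 0 0;-0.001 0.0039 0.0006 0 0 0 0;-0.0013 0.0048 0.0006 0 0 0 0;-0.0015 0.0058 0.0006 0 0 0 0;-0.0018 0.0068 0.0006 0 0 0 0;-0.002 0.0077 0.0006 0 0 0 0;-0.0023 0.0087 0.0006 0 0 0 0;-0.0025 0.0097 0.0006 0 0 0 0;-0.0025 0.0097 0.0006 0 0 0 0", grip_force=40)

```text
time: 15.75
eef_pos: [631.4, -244.3, 45.4]
ee_rot: [[-0.968, -0.252, 0.0], [-0.252, 0.968, 0.0], [-0.0, 0.0, -1.0]]
contact_force: [0.6, -1.6, -2.0]
gripper_width: 13.9
grip_force: 40.0
```

Call:
move_arm(commands="-0.0003 0.001 0 0 0 0 0;-0.0005 0.0019 0 0 0 0 0;-0.0008 0.0029 0 0 0 0 0;-0.0008 0.0029 0 0 0 0 0;-0.0008 0.0029 0 0 0 0 0")

```text
time: 16.25
eef_pos: [631.2, -243.3, 45.7]
ee_rot: [[-0.968, -0.252, 0.002], [-0.252, 0.968, -0.003], [-0.001, -0.003, -1.0]]
contact_force: [1.7, -7.7, -2.6]
gripper_width: 13.6
grip_force: 40.0
```

Call:
move_arm(commands="-0.0003 0.001 0 0 0 0 0;-0.0005 0.002 0 0 0 0 0;-0.0005 0.002 0 0 0 0 0;-0.0005 0.002 0 0 0 0 0;-0.0005 0.002 0 0 0 0 0")

```text
time: 16.75
eef_pos: [631.2, -243.1, 46.2]
ee_rot: [[-0.968, -0.253, 0.003], [-0.253, 0.968, -0.006], [-0.002, -0.006, -1.0]]
contact_force: [1.8, -11.8, -2.9]
gripper_width: 13.5
grip_force: 40.0
```

Run:
```python
from edges import *
from bench import arm
c=snap("wrist","w14"); s=snap("scene","s14"); o=arm.get_obs(); T=o["eef_pos"]; R=o["ee_rot"]; print(o["time"],T.round(2),o["contact_force"].round(1),o["grip_force"],R[:,2].round(4))
q=s.proj([[622,-207,40]])[0].astype(int)
b=cv2.resize(s.p[q[1]-35:q[1]+25,q[0]-40:q[0]+40,::-1],(400,300),interpolation=cv2.INTER_CUBIC)
cv2.imwrite("pics/w14.png",np.hstack([cv2.resize(c.p[120:300,230:470,::-1],(400,300),interpolation=cv2.INTER_CUBIC),b]))
```

```text
16.85 [ 631.2  -243.09   46.16] [  1.  -10.1  -3.3] 39.99994325917214 [ 0.0031 -0.0057 -1.    ]
```

View pics/w14.png

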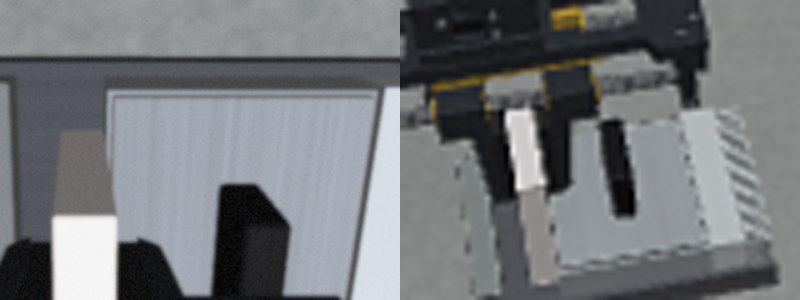

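Run:
```python
from edges import *
c=load("w14"); G=cv2.GaussianBlur(c.p,(3,3),0).astype(float).mean(2)
n=np.array([-.252,.968]); wall=-311.4
for v in(178,190,210): print(v,G[v,435:470].round().astype(int).tolist(), G[v,285:305].round().astype(int).tolist())
near=[(cross(G[v],125,280,306,1),v) for v in range(178,200,3)]; p=ln(c.plane(near,28)[:,:2]); print(np.degrees(np.arctan2(p[1][1],p[1][0])),"near face to wall",wall-p[0]@n)
w=[(cross(G[v],175,438,469,1),v) for v in range(178,200,3)]; print(w[:3]); w=[x for x in w if x[0]]; q=ln(c.plane(w,32)[:,:2]); print("wall",q[0]@n,"near->wall",(q[0]-p[0])@n)
```

```text
178 [137, 138, 138, 137, 136, 135, 135, 136, 136, 136, 135, 135, 135, 135, 135, 135, 138, 142, 146, 147, 138, 118, 96, 93, 118, 158, 194, 213, 219, 220, 221, 221, 221, 221, 222] [90, 90, 91, 90, 89, 88, 85, 85, 100, 129, 154, 159, 148, 135, 131, 132, 132, 133, 133, 133]
190 [176, 174, 172, 171, 171, 172, 173, 172, 171, 171, 171, 171, 172, 173, 172, 172, 172, 166, 151, 125, 100, 93, 113, 152, 189, 211, 219, 221, 220, 220, 221, 221, 221, 221, 221] [89, 89, 88, 88, 88, 87, 84, 87, 107, 137, 155, 152, 145, 147, 157, 164, 167, 168, 167, 166]
210 [173, 172, 173, 174, 173, 173, 172, 172, 171, 171, 172, 173, 173, 172, 166, 149, 122, 98, 95, 123, 166, 199, 216, 220, 221, 221, 221, 221, 221, 221, 221, 221, 221, 221, 221] [107, 107, 108, 108, 107, 107, 108, 113, 128, 147, 154, 148, 144, 150, 160, 166, 168, 168, 166, 166]
14.523959 near face to wall 75.84020434570311
[(460.462962962963, 178), (459.96923076923076, 181), (459.53982300884957, 184)]
wall -311.04079174804684 near->wall 76.19941259765625
```

Call:
move_arm(commands="0 0 0 0 0 0 0;0 0 0 0 0 0 0;0 0 0 0 0 0 0;0 0 0 0 0 0 0;0 0 0 0 0 0 0")

```text
time: 17.35
eef_pos: [631.2, -243.1, 46.1]
ee_rot: [[-0.968, -0.253, 0.003], [-0.253, 0.968, -0.006], [-0.002, -0.006, -1.0]]
contact_force: [1.1, -11.9, -3.3]
gripper_width: 13.7
grip_force: 40.0
```

```bash
python3 -c "
from bench import arm
o=arm.get_obs(); print(o['eef_pos'],o['contact_force']); print(arm.job_done())"
```

```text
[ 631.19463725 -243.11243603   46.14966009] [  1.12973093 -11.88097435  -3.28826467]
the job is handed in; nothing more can be done
None
```

The job is handed in at 17.35 s, with no verdict returned: the lid sits level on tray_a, the spacer is still gripped in the gap (foot about 7.5 mm up, floor at 6), and the tray measures flush against the cold wall under about 12 N.

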